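Build up an electromagnet in the assembly nest

TASK

Build up the electromagnet in the round nest of the assembly fixture: first set the core plate flat on the nest floor with its core pointing up, then lower the coil, which lies on its side on the rod rack, all the way down over the core, and finally lay the cover disc on the coil with its boss up, so that it sits level inside the nest, flush with the top of the cheeks. Leave the torque screwdriver, the pliers and the screw box where they are.

Things in the scene. Friction and masses are not known exactly. Their poses are not given: they have to be found in the camera images.
- fixture: Fixed assembly fixture: base disc 140 mm dia, column, round steel plate 160 mm dia (top 62 mm above the bench) and on it the nest: two aluminium cheeks (ring sectors, inner dia 69, outer dia 104, tops 112 mm above the bench, 3 mm bevel inside) at its +x and -x sides. The gaps between them at +y and -y, 38 mm wide, let in fingers that close along y. Origin: centre of underside; z up.
- nest (a point): Centre of the nest floor (the plate's top, 62 mm above the bench, 50 mm below the cheek tops); axes as the fixture's: x through the cheeks, y through the finger gaps, z up.
- core_plate: Plain steel, about 0.36 kg: round plate 64 mm dia, 12 mm thick, with a solid upright core in its middle, 18 mm dia, top 40 mm above the plate's underside, 3 mm bevel at the top. Stands on the bench, core up. Origin: centre of the underside; z along the core.
- coil: Coil on a bobbin, about 0.18 kg: copper winding between black flanges, 50 mm dia, 30 mm long, bore 23 mm dia right through, both ends alike. Starts lying on its side on the rack, axis along the rods, centre 54 mm above the bench. Origin: its centre; z along the bore. On end on the bench its centre is 15 mm up; seated, 27 mm above the core plate's underside.
- cover_disc: Plain steel, about 0.22 kg: disc 64 mm dia, 8 mm thick, with a round boss on the middle of its top, 22 mm dia, 14 mm tall (22 mm overall). Lies on the bench, boss up. Origin: centre of the underside; z along the boss. Seated on the coil its underside is 42 mm above the nest floor.
- rack: Fixed low rod rack: two 8 mm steel rods along its x, 32 mm between centres, tops 34 mm above the bench, 154 mm long, carried by end plates 48 mm wide and 37 mm high at the rods' ends. The coil lies on top between the rods, with free room at its ends and sides; the bench between robot, rack and fixture is bare. Origin: centre of the underside.
- torque_driver: Bystander: black torque screwdriver, 250 mm long and 36 mm wide, lying beyond the fixture. Origin: on the bench under its housing; x along it.
- pliers: Bystander: pliers with green handles, 150 mm long, 12 mm high. Origin: on the bench near the pivot.
- screw_box: Bystander: red open box of screws, 75 x 110 x 26 mm. Origin: centre of the underside.
Mind the look-alikes: they are no part of the job. There is more than one size of the fixture; the one meant has the size given above.

How it is judged:
On the way, in this order (a step that is already met when the one before it is completed fails the run):
1. the core plate lies flat on the nest floor, core up (z of core_plate in the frame of nest between -0.003 and 0.003 m and horizontal distance between core_plate and nest below 0.005 m and angle between core_plate's own z axis and vertical below 0.06 rad), for 0.2 s.
2. the coil is right down over the core of the plate in the nest (all of step 1 and z of coil in the frame of core_plate between 0.024 and 0.03 m and horizontal distance between coil and core_plate below 0.005 m and angle between the z axis of coil and the z axis of core_plate, either way round below 0.06 rad), for 0.2 s.
At the end, for the whole second after the job is handed in: Core plate on the nest floor, core up (height within 3 mm, centre within 5 mm, level within 0.06 rad); coil over the core down on the plate (same tolerances); cover disc on the coil, boss up, its top flush with the cheeks (same tolerances); all released and at rest (all of step 2 and z of cover_disc in the frame of nest between 0.039 and 0.045 m and horizontal distance between cover_disc and nest below 0.005 m and angle between cover_disc's own z axis and vertical below 0.06 rad and linear speed of each of core_plate, coil, cover_disc below 0.02 m/s); the robot touches nothing.
It fails at once if the torque screwdriver is pushed more than 30 mm from its place (distance of torque_driver from where it was at the start of the episode above 0.03 m).
It fails at once if the pliers are pushed more than 30 mm from its place (distance of pliers from where it was at the start of the episode above 0.03 m).
It fails at once if the screw box is pushed more than 30 mm from its place (distance of screw_box from where it was at the start of the episode above 0.03 m).
It also fails if it takes over 72 s, if anything falls off the work surface, if the arm or the gripper's body presses on something with over 40 N, if the wrist force passes 120 N, or if a joint passes its speed limit or range.

ROBOT

A 6-joint arm with a two-finger parallel gripper is mounted at the origin on the work surface. World frame = base frame: x ahead of the robot, y to its left, z up, the work surface at z = 0. Lengths are in m, angles in rad, forces in N, time in s.
With the tool pointing down it reaches from about 0.4 to 0.925 m from the base axis. Payload 12.5 kg.
Tool frame: the origin (TCP) lies on the centre line of the jaws, within the pads' length; the fingertips stand 22 mm ahead of it and the grasp point (between the pads) lies 3 mm ahead of it (env.nose_length is the distance from the TCP to the fingertips, in m); z points along the fingers, y is the line along which they close (so a half turn about z gives the same grasp; the last joint's range is limited). The gripper opens to 95 mm and grips with 3 to 60 N. Pads are 20 mm wide; open, the fingers measure 119 mm over their backs; the gripper's body (75 mm by 180 mm) begins 59 mm behind the grasp point.
Start: joints at [1.217, 0.491, 1.559, -0, 1.092, -0.106], TCP at [0.153, 0.606, 0.237] pointing down, gripper open.
Joint ranges: [-3.1, 3.1], [-0.84, 2.19], [0.05, 2.79], [-1.13, 4.28], [0.06, 2.93], [-2.69, 2.69]. Speed limits (rad/s): [2.22, 2.22, 2.79, 3.14, 3.14, 3.14].

INTERFACE

Orientations are given as a unit quaternion [x, y, z, w].
In Python, from cell import env gives the robot as it stands.
- The arm moves only by the shell command python3 -m crank 'ROWS'. ROWS is JSON, a list of rows, each a list of 3 entries, a list of its own where there are three numbers: the shift along the world's x, y, z in cm, then the turn, a rotation vector about the world's x, y, z in degrees, then the finger opening in cm, from 0 to 9.51. In form: [[[x, y, z], [ax, ay, az], fingers], ...]. A call has 1 to 8 rows; each row is the pose to reach, as a shift and turn from the pose commanded when the call began; what a row does not reach only later rows make up. A row lasts 1/8 s, in which the tool goes at most 62.5 mm and 10.7 degrees, less where a joint would pass 70% of its speed; a pose out of reach is approached as far as the arm can. A call with a gripper value outside its range is refused whole. The fingers move at their own pace and stop on an object; the grip force is fixed at half the most. Time passes only in rows, so rows that repeat a pose let the fingers close. It gives the time, the measured TCP pose, the force, the opening and the grip force at its end, in the units of the state.
- env.read_state(): the state, without advancing time (a new reading comes with each control period).
- env.grab_frame(name): name is "side" or "top" or "wrist"; returns a dict with "image" (480x640x3 uint8, red, green, blue), "fovy" (degrees; the focal length in pixels is half the picture's height over the tangent of half this angle, whatever the lens; pixels are square), "cx", "cy" (the principal point, pixels), "k1" (the pictures are not rectified: a ray, as slopes to the right and down, at radius r is drawn at 1 + k1 r^2 times it, then the intrinsics apply), "world_to_cam" (4x4, takes a point from world to camera coordinates); the wrist camera has in their place "mount" (4x4, takes a point from camera to tool coordinates, whose origin is the TCP and whose axes are the flange's). Camera axes: x right, y down, z forward; pixel columns grow to the right and rows downward; lengths in m; the calibration is good to about 2 mm. A picture is of the moment at which its call begins: read the wrist's pose just before it. There is no depth.
- env.finish_job(): hands the job in; it is judged then, once.
The state is a dict: "t": time; "q": joint angles; "qvel": joint speeds; "tau": joint torques, N m; "position": TCP position; "ee_rot": TCP orientation; "contact_force": force on the tool from outside, world axes, zero at the start; "torque": the same for the moment, N m; "grip_width": finger opening in m; "finger_force": force on a finger pad.
Only numpy, scipy, OpenCV 4.12 (cv2) and the standard library are available. Lean on these libraries where they do the work, as an engineer would, in place of code of your own. Each camera call takes 0.05 s, during which the arm holds its last target. There are 200 camera calls.

## Working session

There is one attempt and no reset: what is moved stays moved. The work goes in short steps, Python scripts to look and compute and a shell command to move; the robot and the scene stay as the last step left them, time stands still between calls to the robot, and variables do not carry over. Pictures are saved under pics/ and viewed, at most 10 in all, crops included, and the job is handed in when it is done.

```bash
mkdir -p pics
cat > h.py <<'E'
import numpy as np, cv2, json
from cell import env
from scipy.spatial.transform import Rotation as R
def grab(n,save=True,name=None):
    s=env.read_state(); f=env.grab_frame(n)
    if n=="wrist":
        T=np.eye(4);T[:3,:3]=R.from_quat(s["ee_rot"]).as_matrix();T[:3,3]=s["position"]
        f["c2w"]=T@np.array(f["mount"])
    else: f["c2w"]=np.linalg.inv(np.array(f["world_to_cam"]))
    f["c2w"]=np.array(f["c2w"])
    if save: cv2.imwrite(f"pics/{name or n}.png",f["image"][:,:,::-1])
    f["image"]=np.array(f["image"]); np.save(f"pics/{name or n}.npy",f,allow_pickle=True)
    return f
def load(n): return np.load(f"pics/{n}.npy",allow_pickle=True).item()
def px2w(f,u,v,z):
    F=240/np.tan(np.radians(f["fovy"])/2); d=np.array([(u-f["cx"])/F,(v-f["cy"])/F]); x=d.copy()
    for _ in range(30): x=d/(1+f["k1"]*(x@x))
    r=f["c2w"][:3,:3]@np.array([x[0],x[1],1]); o=f["c2w"][:3,3]
    return o+r*(z-o[2])/r[2]
def w2px(f,p):
    c=np.linalg.inv(f["c2w"])@np.append(p,1); x=c[:2]/c[2]; F=240/np.tan(np.radians(f["fovy"])/2)
    x=x*(1+f["k1"]*(x@x)); return x*F+[f["cx"],f["cy"]]
E
python3 - <<'E'
from h import *
for n in ("top","side","wrist"):
    f=grab(n); print(n,f["fovy"],f["k1"],f["c2w"].round(3).tolist())
a=np.hstack([cv2.resize(cv2.imread(f"pics/{n}.png"),(400,300)) for n in("side","wrist")])
cv2.imwrite("pics/sw.png",a); print(env.read_state())
E
```

```text
top 54.906575692390135 0.002103032799896976 [[-0.061, -0.978, 0.2, 0.271], [-0.998, 0.059, -0.015, 0.02], [0.002, -0.2, -0.98, 1.056], [0.0, 0.0, 0.0, 1.0]]
side 51.782994283479624 0.006388332165312157 [[0.846, -0.292, 0.446, 0.038], [-0.533, -0.454, 0.714, -0.738], [-0.006, -0.842, -0.54, 0.618], [0.0, 0.0, 0.0, 1.0]]
wrist 64.08138093157373 -0.0252180606116165 [[0.245, 0.943, 0.226, 0.092], [0.969, -0.238, -0.058, 0.621], [-0.001, 0.233, -0.972, 0.384], [0.0, 0.0, 0.0, 1.0]]
{'t': 0.15, 'q': array([ 1.21742995e+00,  4.91423560e-01,  1.55931970e+00,  2.53343065e-05,
        1.09169441e+00, -1.05613259e-01]), 'qvel': array([ 0.00030568, -0.00158805, -0.0039329 ,  0.00096688,  0.00092929,
        0.00016936]), 'tau': array([ 1.24509133e-03, -6.12895703e+01, -2.58271122e+01,  6.92600361e-02,
        4.73906449e-02, -1.08069553e-04]), 'position': array([0.15319083, 0.6057689 , 0.23619092]), 'ee_rot': array([ 1.23565767e-01,  9.92336295e-01, -4.08873364e-04, -1.07056032e-04]), 'contact_force': array([-0.59240159,  0.36119331,  0.23236139]), 'torque': array([ 0.03134612, -0.08309783, -0.02123271]), 'finger_force': 0.0, 'grip_width': 0.09521807667869951}
```

View pics/top.png

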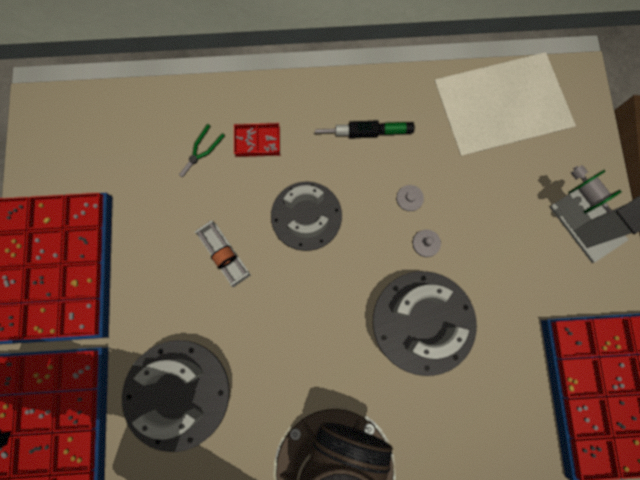

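View pics/sw.png

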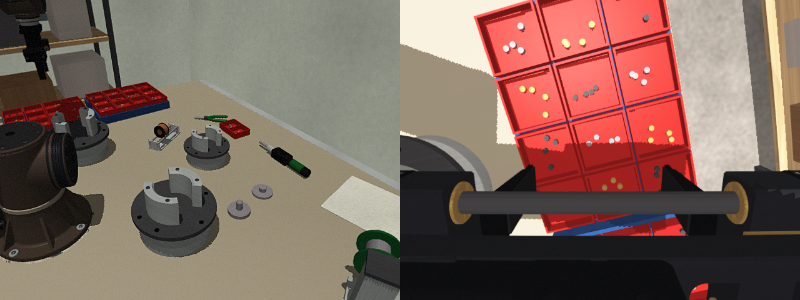

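The top view shows three fixtures: (306,215), (425,322) and (176,393). The plate and the disc are at (410,198) and (427,243), the rack with coil at (223,255). I'll check the sizes and enlarge a crop.

Run:
```python
from h import *
f=load("top")
for a,b,z in (((271,215),(341,215),.062),((373,322),(477,322),.062),((122,393),(230,393),.062)):
    p,q=px2w(f,*a,z),px2w(f,*b,z); print("plate dia",np.linalg.norm(p-q).round(3),((p+q)/2).round(3))
for n,u,v,z in (("discA",410,198,.01),("discB",427,243,.01),("coil",223,257,.054),("rackend1",206,226,.037),("rackend2",239,281,.037),("nest",306,205,.112)): print(n,px2w(f,u,v,z).round(3))
s=load("side"); 
c1=cv2.resize(f["image"][160:270,190:450],(780,330),interpolation=cv2.INTER_CUBIC)
c2=cv2.resize(s["image"][180:360,230:450],(330,270)); c3=cv2.resize(s["image"][270:360,350:450],(300,270),interpolation=cv2.INTER_CUBIC)
a=np.zeros((600,780,3),np.uint8);a[:330]=c1;a[330:,:330]=c2;a[330:,340:640]=c3
cv2.imwrite("pics/crop.png",a[:,:,::-1])
```

```text
plate dia 0.156 [0.543 0.027 0.062]
plate dia 0.221 [ 0.293 -0.212  0.062]
plate dia 0.222 [0.181 0.316 0.062]
discA [ 0.584 -0.219  0.01 ]
discB [ 0.474 -0.248  0.01 ]
coil [0.461 0.215 0.054]
rackend1 [0.538 0.256 0.037]
rackend2 [0.408 0.184 0.037]
nest [0.551 0.026 0.112]
```

View pics/crop.png

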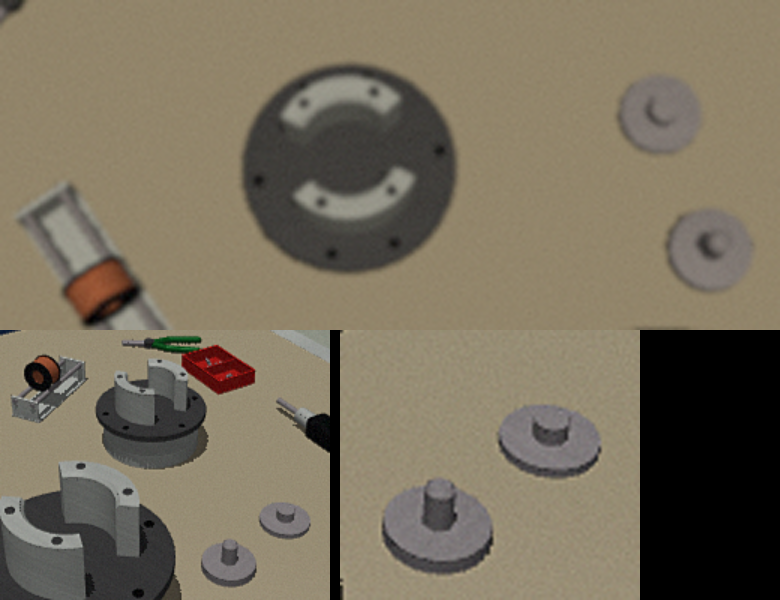

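Only (306,215) matches a 160 mm plate (156 mm measured against 221 mm for the other two). The core plate is (427,243), with the taller, slimmer core; the cover disc is (410,198), with the low, wide boss. Next I move over the fixture, take a closer look, and go on to the plate.

```bash
python3 -m crank '[[[30,-26,6],[0,0,20],9.5],[[30,-26,6],[0,0,20],9.5],[[30,-26,6],[0,0,20],9.5],[[30,-26,6],[0,0,20],9.5],[[30,-26,6],[0,0,20],9.5],[[30,-26,6],[0,0,20],9.5],[[30,-26,6],[0,0,20],9.5],[[30,-26,6],[0,0,20],9.5]]'
python3 -m crank '[[[9,-32,2],[0,0,0],9.5],[[9,-32,2],[0,0,0],9.5],[[9,-32,2],[0,0,0],9.5],[[9,-32,2],[0,0,0],9.5],[[9,-32,2],[0,0,0],9.5],[[9,-32,2],[0,0,0],9.5],[[9,-32,2],[0,0,0],9.5]]'
python3 -c "
from h import *
grab('wrist',name='w_nest')"
python3 -m crank '[[[-4,-26,-4],[0,0,0],9.5],[[-4,-26,-4],[0,0,0],9.5],[[-4,-26,-4],[0,0,0],9.5],[[-4,-26,-4],[0,0,0],9.5],[[-4,-26,-4],[0,0,0],9.5],[[-4,-26,-4],[0,0,0],9.5],[[-4,-26,-4],[0,0,0],9.5]]'
python3 - <<'E'
from h import *
g=grab('wrist',name='w_plate'); print(g["c2w"][:3,3])
f=load('w_nest')
a=np.hstack([cv2.resize(x["image"],(400,300)) for x in (f,g)])
cv2.imwrite("pics/np.png",a[:,:,::-1])
E
```

```text
t: 1.15
position: [0.4545, 0.3446, 0.2966]
ee_rot: [-0.049, 0.999, 0.0, 0.0]
contact_force: [-0.6, -0.4, -0.4]
grip_width: 0.0945
finger_force: 0.0
t: 2.02
position: [0.5431, 0.026, 0.3163]
ee_rot: [-0.05, 0.999, 0.0, -0.0]
contact_force: [-0.2, -0.6, 0.4]
grip_width: 0.0947
finger_force: 0.0
t: 2.95
position: [0.5038, -0.2321, 0.2769]
ee_rot: [-0.052, 0.999, 0.0, 0.0]
contact_force: [-0.1, -0.1, -0.4]
grip_width: 0.0952
finger_force: 0.0
[ 0.44060682 -0.23958253  0.42474364]
```

View pics/np.png

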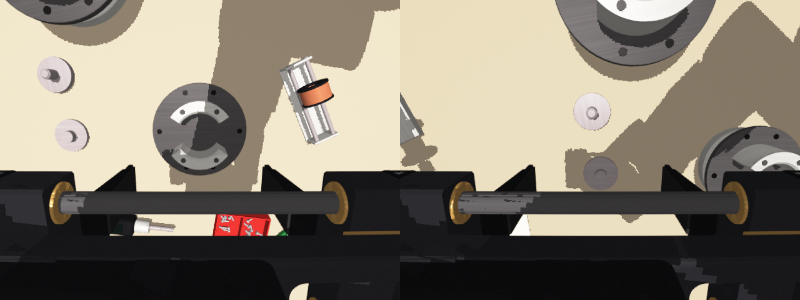

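The wrist view of the nest (left) shows the fixture at about (200,130), the core plate at (56,75), the cover at (72,135) and the coil at (313,92). Next I make orthophotos at known heights and fit circles of known radius.

```bash
cat >> h.py <<'E'
def ortho(f,c,z,half=.09,s=.0005):
    n=int(2*half/s); X,Y=np.meshgrid(c[0]+half-np.arange(n)*s, c[1]+half-np.arange(n)*s, indexing="ij") # row->-x, col->-y
    P=np.stack([X,Y,np.full_like(X,z)],-1).reshape(-1,3); M=np.linalg.inv(f["c2w"]); q=P@M[:3,:3].T+M[:3,3]
    x=q[:,:2]/q[:,2:]; F=240/np.tan(np.radians(f["fovy"])/2); x=x*(1+f["k1"]*(x**2).sum(1,keepdims=True))*F+[f["cx"],f["cy"]]
    return cv2.remap(f["image"],x[:,0].reshape(n,n).astype(np.float32),x[:,1].reshape(n,n).astype(np.float32),cv2.INTER_LINEAR)
def circ(f,c,z,r,half=.09,s=.0005,p2=10):
    o=ortho(f,c,z,half,s); g=cv2.GaussianBlur(cv2.cvtColor(o,cv2.COLOR_RGB2GRAY),(5,5),0)
    k=cv2.HoughCircles(g,cv2.HOUGH_GRADIENT_ALT if 0 else cv2.HOUGH_GRADIENT,1,30,param1=60,param2=p2,minRadius=int(r/s)-2,maxRadius=int(r/s)+2)
    if k is None: return None,o
    u,v,rr=k[0,0]; cv2.circle(o,(int(round(u)),int(round(v))),int(rr),(255,0,255),1)
    return np.array([c[0]+half-v*s,c[1]+half-u*s,rr*s]),o
E
python3 - <<'E'
from h import *
n,p,t=load('w_nest'),load('w_plate'),load('top')
I=[]
for nm,f,c,z,r,h in (("fixplate_w",n,(.543,.027),.062,.08,.1),("fixplate_t",t,(.543,.027),.062,.08,.1),("cheek_w",n,(.543,.027),.112,.052,.1),("core_w",p,(.474,-.248),.012,.032,.05),("core_t",t,(.474,-.248),.012,.032,.05),("coretop",p,(.474,-.248),.04,.006,.02),("cover_w",p,(.584,-.219),.008,.032,.05),("cover_t",t,(.584,-.219),.008,.032,.05),("rack",n,(.47,.22),.054,.025,.1)):
    k,o=circ(f,c,z,r,h,h/150); print(nm,None if k is None else k.round(4)); I.append(cv2.resize(o,(200,200)) if 0 else o[:300,:300])
a=np.vstack([np.hstack([cv2.resize(x,(266,200)) if 0 else cv2.resize(x,(200,200)) for x in r]) for r in (I[:4],I[4:8])])
b=np.hstack([I[2],I[8]]); a=np.vstack([cv2.resize(a,(600,300)),b])
cv2.imwrite("pics/ort.png",a[:600,:,::-1])
E
```

```text
fixplate_w [0.5467 0.0273 0.0803]
fixplate_t [0.5427 0.0273 0.0795]
cheek_w [0.546  0.0273 0.0523]
core_w [ 0.4758 -0.2478  0.0321]
core_t None
coretop None
cover_w [ 0.5862 -0.2208  0.0318]
cover_t None
rack [0.523  0.2297 0.0256]
```

View pics/ort.png

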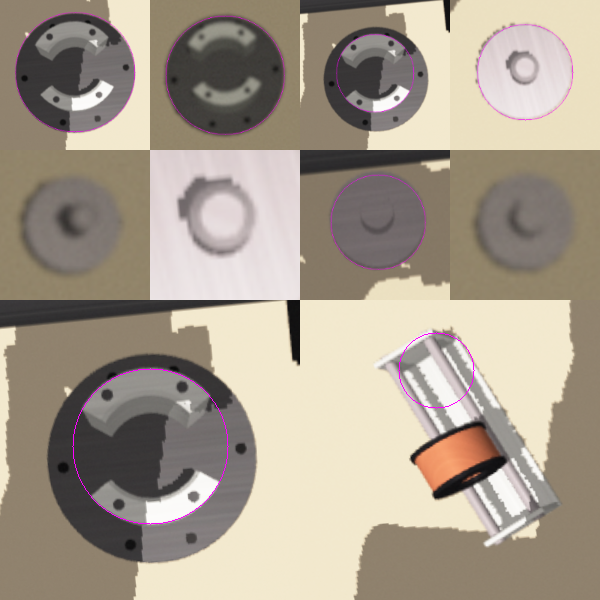

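Nest centre (0.546, 0.027) with yaw 6.1°, core plate (0.476, −0.248), cover (0.586, −0.221). The measured radii match the given sizes. Now I grip the core.

```bash
python3 -m crank '[[[-2.8,-1.55,-4],[0,0,0],9],[[-2.8,-1.55,-10],[0,0,0],8],[[-2.8,-1.55,-15],[0,0,0],6],[[-2.8,-1.55,-20],[0,0,0],5],[[-2.8,-1.55,-23],[0,0,0],5],[[-2.8,-1.55,-23.8],[0,0,0],5],[[-2.8,-1.55,-23.8],[0,0,0],5]]'
python3 -m crank '[[[0,0,0],[0,0,0],1],[[0,0,0],[0,0,0],1],[[0,0,0],[0,0,0],1],[[0,0,0],[0,0,0],1],[[0,0,0],[0,0,0],1],[[0,0,0],[0,0,0],1]]'
```

```text
t: 3.88
position: [0.4758, -0.2491, 0.0392]
ee_rot: [-0.051, 0.999, -0.0, 0.0]
contact_force: [0.4, -0.0, 0.3]
grip_width: 0.05
finger_force: 0.0
t: 4.62
position: [0.4752, -0.2494, 0.039]
ee_rot: [-0.051, 0.999, 0.0, -0.0]
contact_force: [-0.5, 3.1, 7.1]
grip_width: 0.0175
finger_force: 30.0
```

```bash
python3 -m crank '[[[0,0,3],[0,0,0],1],[[0,0,8],[0,0,0],1],[[0,0,12],[0,0,0],1],[[0,0,15],[0,0,0],1],[[0,0,15],[0,0,0],1],[[0,0,15],[0,0,0],1]]'
python3 - <<'E'
from h import *
f=grab('wrist',name='w_held'); s=env.read_state(); p=s["position"]; print(p)
k,o=circ(f,p[:2],p[2]-.039+.012,.032,.06,.0004); print(k)
cv2.imwrite("pics/held.png",np.hstack([o,cv2.resize(f["image"],(400,300))])[:,:,::-1])
E
```

```text
t: 5.38
position: [0.4747, -0.2493, 0.1872]
ee_rot: [-0.051, 0.999, 0.001, -0.001]
contact_force: [0.3, 0.8, -3.6]
grip_width: 0.017
finger_force: 30.0
[ 0.47469591 -0.24923416  0.18701109]
[ 0.47609591 -0.24943416  0.03168   ]
```

View pics/held.png

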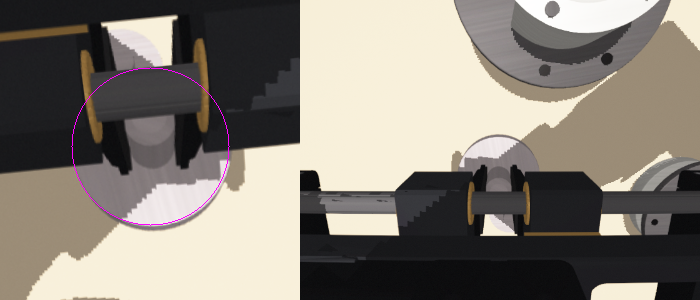

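The plate hangs level between the fingers, centred about 1.4 mm ahead of the TCP in x. Next I carry it to the nest.

```bash
python3 -m crank '[[[1.4,5.5,0],[0,0,0],1],[[2.8,11,0],[0,0,0],1],[[4.2,16.5,0],[0,0,0],1],[[5.6,22,0],[0,0,0],1],[[6.6,26,0],[0,0,0],1],[[7.0,27.7,0],[0,0,0],1],[[7.0,27.7,0],[0,0,0],1],[[7.0,27.7,0],[0,0,0],1]]'
python3 -m crank '[[[0,0,-1.5],[0,0,0],1],[[0,0,-2.5],[0,0,0],1],[[0,0,-3.5],[0,0,0],1],[[0,0,-4.2],[0,0,0],1],[[0,0,-4.9],[0,0,0],1]]'
```

```text
t: 6.42
position: [0.545, 0.0265, 0.1881]
ee_rot: [-0.05, 0.999, -0.0, -0.001]
contact_force: [1.0, -0.1, -2.5]
grip_width: 0.0172
finger_force: 30.0
t: 7.05
position: [0.5453, 0.0274, 0.1392]
ee_rot: [-0.051, 0.999, 0.0, 0.0]
contact_force: [0.7, 0.3, -2.9]
grip_width: 0.0171
finger_force: 30.0
```

```bash
python3 -m crank '[[[0,0,-1.0],[0,0,0],1],[[0,0,-2],[0,0,0],1],[[0,0,-2.8],[0,0,0],1],[[0,0,-3.4],[0,0,0],1],[[0,0,-3.7],[0,0,0],1],[[0,0,-3.7],[0,0,0],1]]'
```

```text
t: 7.8
position: [0.5453, 0.0274, 0.1026]
ee_rot: [-0.051, 0.999, 0.0, -0.0]
contact_force: [0.2, -0.2, -3.4]
grip_width: 0.0172
finger_force: 30.0
```

Nearly at the floor: expected TCP height is 0.101. I lower until it touches, release, rise and look.

```bash
python3 -m crank '[[[0,0,-0.15],[0,0,0],1],[[0,0,-0.3],[0,0,0],1],[[0,0,-0.3],[0,0,0],1]]'; python3 -m crank '[[[0,0,0],[0,0,0],3],[[0,0,0],[0,0,0],4],[[0,0,0],[0,0,0],4],[[0,0,5],[0,0,0],4],[[0,0,10],[0,0,0],4],[[0,0,14],[0,0,0],4],[[0,0,17],[0,0,0],6],[[0,0,19],[0,0,0],9]]'
python3 -m crank '[[[-3,8,3],[0,0,11],9.5],[[-3,8,3],[0,0,21],9.5],[[-3,8,3],[0,0,21],9.5],[[-3,8,3],[0,0,21],9.5]]'
python3 - <<'E'
from h import *
f=grab('wrist',name='w_2'); print(env.read_state()["position"])
for c,z,r in (((.546,.027),.074,.032),((.546,.027),.062,.08),((.546,.027),.102,.006)):
    k,o=circ(f,c,z,r,.06 if r<.05 else .1,.0004,6); print(z,k)
    if r==.032:o1=o
o2=ortho(f,(.47,.22),.054,.1,.0005)
cv2.imwrite("pics/w2.png",np.hstack([cv2.resize(o1,(400,400)),o2])[:,:,::-1])
E
```

```text
t: 8.18
position: [0.5455, 0.0274, 0.101]
ee_rot: [-0.051, 0.999, -0.0, 0.001]
contact_force: [-3.9, 0.9, 10.6]
grip_width: 0.0172
finger_force: 30.0
t: 9.18
position: [0.5454, 0.0274, 0.2912]
ee_rot: [-0.051, 0.999, -0.0, 0.001]
contact_force: [-0.1, 0.4, -0.0]
grip_width: 0.0547
finger_force: 0.0
t: 9.68
position: [0.5154, 0.1069, 0.3192]
ee_rot: [-0.23, 0.973, -0.0, -0.0]
contact_force: [-0.8, 0.6, -0.2]
grip_width: 0.0926
finger_force: 0.0
[0.51549176 0.10668201 0.31908116]
0.074 [0.54620004 0.0268     0.03212   ]
0.062 [0.54580003 0.02720001 0.07968   ]
0.102 [0.547   0.0268  0.00588]
```

View pics/w2.png

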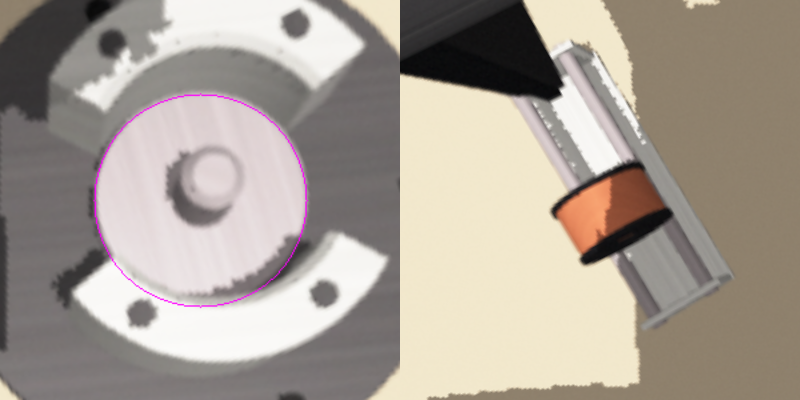

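The plate is seated at (0.546, 0.027), on the nest centre. The coil is at about (0.464, 0.2135) with its axis at 29°.

Coil plan: grip it with the tool tilted 65° inward. Turning it 90° then leaves the tool 25° outward at the nest, with the coil upright.

```bash
python3 -m crank '[[[1,6,0],[0,0,2.4],9.5],[[2.6,12,-3],[0,0,2.4],9.5],[[2.6,15,-6],[0,0,2.4],9.5],[[2.6,15,-8],[0,0,2.4],9.5]]'
python3 -m crank '[[[0,0,0],[-5,9,0],9.5],[[0,0,-1],[-10,18,0],9.5],[[0,0,-2],[-15,27,0],9.5],[[0,0,-3],[-20,36,0],9.5],[[0,0,-4],[-25,45,0],9.5],[[0,0,-5],[-30,54,0],9.5],[[0,0,-5],[-31.5,56.9,0],9.5],[[0,0,-5],[-31.5,56.9,0],9.5]]'
python3 - <<'E'
from h import *
s=env.read_state(); print(s["q"].round(2),R.from_quat(s["ee_rot"]).as_matrix().round(3).tolist())
f=grab('top',name='t3'); cv2.imwrite('pics/t3c.png',cv2.resize(f["image"][120:320,160:400],(720,600))[:,:,::-1])
E
```

```text
t: 10.22
position: [0.5412, 0.2585, 0.2369]
ee_rot: [-0.252, 0.968, 0.0, -0.001]
contact_force: [-0.3, -0.3, 0.7]
grip_width: 0.0949
finger_force: 0.0
t: 11.22
position: [0.5417, 0.2565, 0.1875]
ee_rot: [-0.211, 0.816, -0.133, -0.522]
contact_force: [0.3, 0.5, -0.6]
grip_width: 0.0948
finger_force: 0.0
[ 0.38  0.97  1.1  -0.14  2.2  -1.71] [[-0.366, -0.484, -0.795], [-0.205, 0.875, -0.438], [0.908, 0.003, -0.419]]
```

```bash
python3 -m crank '[[[0,0,-5],[0,0,0],9.5],[[0,0,-9.3],[0,0,0],9.5],[[-2,-1.1,-10.4],[0,0,0],9.5],[[-4,-2.2,-11.5],[0,0,0],9.5],[[-5.5,-3,-12.3],[0,0,0],9.5],[[-6.3,-3.5,-12.7],[0,0,0],9.5],[[-6.3,-3.5,-12.7],[0,0,0],9.5]]'
python3 - <<'E'
from h import *
a=grab('wrist',name='w3'); b=grab('side',name='s3')
cv2.imwrite('pics/v3.png',np.hstack([cv2.resize(a["image"],(400,300)),cv2.resize(b["image"][140:290,180:380],(400,300))])[:,:,::-1])
E
```

```text
t: 12.15
position: [0.4785, 0.2222, 0.0632]
ee_rot: [-0.212, 0.816, -0.133, -0.52]
contact_force: [0.1, 0.3, -0.1]
grip_width: 0.0953
finger_force: 0.0
```

View pics/v3.png

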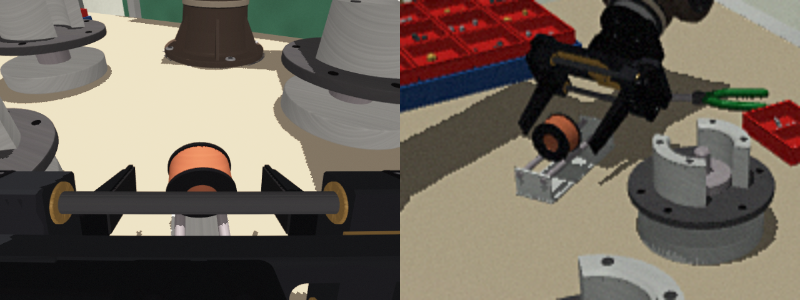

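The coil sits centred between the fingers in the wrist view: near flange top at (201,171), far flange top at (201,143). I check its distance along the axis by projection.

Run:
```python
from h import *
f=load('w3'); a=np.radians(29); u=np.array([np.cos(a),np.sin(a),0])
for C in ((.4637,.2135,.054),(.4587,.2107,.054)):
    for d,l in ((.015,'near top'),(-.015,'far top')): print(l,(w2px(f,np.array(C)+d*u+[0,0,.025])/1.6).round(1))
```

```text
near top [200.1 170.5]
far top [199.9 141.9]
near top [200.  164.3]
far top [199.8 137.3]
```

The projection agrees to about 1 mm, so I grip and lift.

```bash
python3 -m crank '[[[0,0,-0.25],[0,0,0],9.5],[[0,0,-0.25],[0,0,0],4],[[0,0,-0.25],[0,0,0],4],[[0,0,-0.25],[0,0,0],4],[[0,0,-0.25],[0,0,0],4],[[0,0,-0.25],[0,0,0],4],[[0,0,-0.25],[0,0,0],4]]'
python3 -m crank '[[[0,0,2],[0,0,0],4],[[0,0,6],[0,0,0],4],[[0,0,11],[0,0,0],4],[[0,0,16],[0,0,0],4],[[0,0,20],[0,0,0],4],[[0,0,20],[0,0,0],4]]'
```

```text
t: 13.12
position: [0.4781, 0.2227, 0.0604]
ee_rot: [-0.213, 0.816, -0.133, -0.521]
contact_force: [-0.5, 3.0, 1.5]
grip_width: 0.0498
finger_force: 29.9
t: 13.88
position: [0.4786, 0.2224, 0.2637]
ee_rot: [-0.213, 0.818, -0.133, -0.518]
contact_force: [0.7, 0.3, -2.3]
grip_width: 0.0496
finger_force: 29.9
```

```bash
python3 -m crank '[[[0,0,0],[4.85,-8.75,0],4],[[0,0,0],[9.7,-17.5,0],4],[[0,0,0],[14.55,-26.25,0],4],[[0,0,0],[19.4,-35,0],4],[[0,0,0],[24.25,-43.75,0],4],[[0,0,0],[29.1,-52.5,0],4],[[0,0,0],[33.95,-61.25,0],4],[[0,0,0],[38.8,-70,0],4]]'
python3 -m crank '[[[0,0,0],[4.85,-8.75,0],4],[[0,0,0],[4.85,-8.75,0],4],[[0,0,0],[4.85,-8.75,0],4]]'
python3 -m crank '[[[1,-4,0],[0,0,-10],4],[[2,-8,0],[0,0,-20],4],[[3,-12,0],[0,0,-23],4],[[4,-16,0],[0,0,-23],4],[[4,-19,0],[0,0,-23],4],[[4,-19.5,0],[0,0,-23],4],[[4,-19.5,0],[0,0,-23],4],[[4,-19.5,0],[0,0,-23],4]]'
python3 - <<'E'
from h import *
s=env.read_state(); M=R.from_quat(s["ee_rot"]).as_matrix(); print(s["q"].round(2),M.round(3).tolist())
a=grab('wrist',name='w4'); b=grab('side',name='s4')
cv2.imwrite('pics/v4.png',np.hstack([cv2.resize(a["image"],(400,300)),cv2.resize(b["image"][110:290,180:420],(400,300))])[:,:,::-1])
E
```

```text
t: 14.88
position: [0.4778, 0.2221, 0.2601]
ee_rot: [-0.25, 0.959, 0.033, 0.129]
contact_force: [1.3, 0.4, -2.5]
grip_width: 0.0498
finger_force: 29.9
t: 15.25
position: [0.4786, 0.2225, 0.2602]
ee_rot: [-0.246, 0.945, 0.054, 0.208]
contact_force: [0.4, -0.1, -1.4]
grip_width: 0.05
finger_force: 29.9
t: 16.25
position: [0.5184, 0.0283, 0.2601]
ee_rot: [-0.054, 0.975, 0.011, 0.216]
contact_force: [-0.4, -0.2, -1.8]
grip_width: 0.0499
finger_force: 29.9
[-0.12  0.19  2.04  0.2   0.49 -1.96] [[-0.901, -0.109, 0.419], [-0.099, 0.994, 0.045], [-0.422, -0.001, -0.907]]
```

View pics/v4.png

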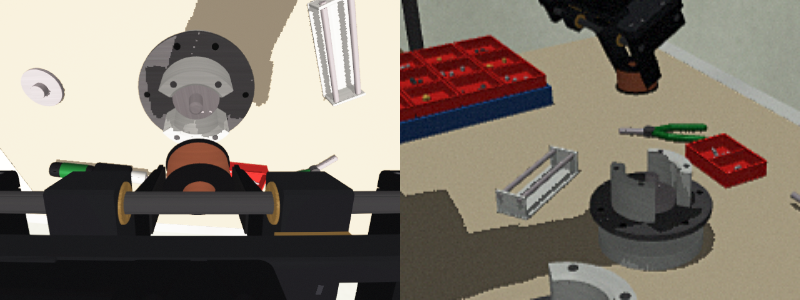

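The coil is held upright in front of the fingers, at (197,165) in the wrist view. I check its tilt numerically along its image column.

Run:
```python
from h import *
f=load('w4'); I=f["image"].astype(int)
p=env.read_state()["position"]; C=p+[.0064,.0007,-.017]; a=np.radians(6.1); u=np.array([np.cos(a),np.sin(a),0]); w=np.array([-u[1],u[0],0])
for col in (310,320):
    print(col,[(r,*I[r,col]) for r in range(212,312,4)])
for t in (-4,0,4):
    tt=np.radians(t); ax=np.array([0,0,1])*np.cos(tt)+u*np.sin(tt); ur=u*np.cos(tt)-np.array([0,0,1])*np.sin(tt)
    print(t,"bottom -u rim",w2px(f,C-.015*ax-.025*ur).round(1),"top -u rim",w2px(f,C+.015*ax-.025*ur).round(1),"top bore ctr",w2px(f,C+.015*ax).round(1),"w rims",w2px(f,C+.015*ax+.025*w).round(1),w2px(f,C+.015*ax-.025*w).round(1))
```

```text
310 [(212, np.int64(178), np.int64(174), np.int64(169)), (216, np.int64(249), np.int64(249), np.int64(246)), (220, np.int64(251), np.int64(251), np.int64(249)), (224, np.int64(21), np.int64(21), np.int64(21)), (228, np.int64(119), np.int64(65), np.int64(46)), (232, np.int64(147), np.int64(82), np.int64(58)), (236, np.int64(147), np.int64(81), np.int64(56)), (240, np.int64(149), np.int64(84), np.int64(58)), (244, np.int64(149), np.int64(82), np.int64(58)), (248, np.int64(147), np.int64(80), np.int64(56)), (252, np.int64(149), np.int64(83), np.int64(58)), (256, np.int64(146), np.int64(81), np.int64(57)), (260, np.int64(150), np.int64(83), np.int64(59)), (264, np.int64(20), np.int64(19), np.int64(22)), (268, np.int64(20), np.int64(20), np.int64(20)), (272, np.int64(21), np.int64(20), np.int64(22)), (276, np.int64(23), np.int64(22), np.int64(24)), (280, np.int64(21), np.int64(21), np.int64(21)), (284, np.int64(21), np.int64(20), np.int64(23)), (288, np.int64(20), np.int64(18), np.int64(20)), (292, np.int64(138), np.int64(77), np.int64(55)), (296, np.int64(148), np.int64(83), np.int64(58)
[... 1055 characters left out ...]
, (284, np.int64(19), np.int64(18), np.int64(20)), (288, np.int64(22), np.int64(21), np.int64(23)), (292, np.int64(151), np.int64(83), np.int64(58)), (296, np.int64(150), np.int64(83), np.int64(58)), (300, np.int64(147), np.int64(82), np.int64(58)), (304, np.int64(147), np.int64(82), np.int64(57)), (308, np.int64(53), np.int64(52), np.int64(53))]
-4 bottom -u rim [319.8 221.6] top -u rim [320.1 262.8] top bore ctr [319.7 309. ] w rims [378.5 309.1] [260.9 308.8]
0 bottom -u rim [319.8 221.8] top -u rim [320.1 267.8] top bore ctr [319.7 310.7] w rims [378.2 310.8] [261.1 310.5]
4 bottom -u rim [319.8 222.4] top -u rim [320.1 272.9] top bore ctr [319.7 312.3] w rims [378.  312.4] [261.3 312.1]
```

The coil is level (rims within about 1 px of the prediction). Its centre is about (0.525, 0.029, 0.243). Next I move it over the core and lower it in stages.

```bash
python3 -m crank '[[[1,0,-3],[0,0,0],4],[[2.1,-0.2,-6],[0,0,0],4],[[2.1,-0.2,-9],[0,0,0],4],[[2.1,-0.2,-11],[0,0,0],4],[[2.1,-0.2,-11.5],[0,0,0],4],[[2.1,-0.2,-11.5],[0,0,0],4]]'
python3 -m crank '[[[0,0,-0.5],[0,0,0],4],[[0,0,-1],[0,0,0],4],[[0,0,-1.4],[0,0,0],4],[[0,0,-1.8],[0,0,0],4],[[0,0,-1.8],[0,0,0],4]]'
```

```text
t: 17.1
position: [0.5395, 0.0258, 0.1454]
ee_rot: [-0.053, 0.975, 0.011, 0.216]
contact_force: [-0.2, -0.0, -0.8]
grip_width: 0.05
finger_force: 29.9
t: 17.73
position: [0.5394, 0.0255, 0.1274]
ee_rot: [-0.053, 0.975, 0.011, 0.216]
contact_force: [-0.4, 0.3, -2.4]
grip_width: 0.0504
finger_force: 29.9
```

The coil is threaded over the core with no contact force, so I keep lowering it.

```bash
python3 -m crank '[[[0,0,-0.5],[0,0,0],4],[[0,0,-1],[0,0,0],4],[[0,0,-1.4],[0,0,0],4],[[0,0,-1.7],[0,0,0],4],[[0,0,-1.7],[0,0,0],4]]'
```

```text
t: 18.35
position: [0.5394, 0.0255, 0.1104]
ee_rot: [-0.053, 0.975, 0.011, 0.216]
contact_force: [-0.1, -0.3, -1.9]
grip_width: 0.0497
finger_force: 29.9
```

```bash
python3 -m crank '[[[0,0,-0.2],[0,0,0],4],[[0,0,-0.3],[0,0,0],4],[[0,0,-0.3],[0,0,0],4]]'; python3 -m crank '[[[0,0,0],[0,0,0],6],[[0,0,0],[0,0,0],7],[[0,0,0],[0,0,0],7],[[-1.6,-0.2,3.6],[0,0,0],7],[[-3.3,-0.4,7.2],[0,0,0],7],[[-5,-0.5,10.9],[0,0,0],7.5],[[-6,-0.6,14],[0,0,0],9],[[-6,-0.6,16],[0,0,0],9.5]]'
python3 -m crank '[[[-2,-2,3],[0,10,0],9.5],[[-2,-4,3],[0,20,0],9.5],[[-2,-4,3],[0,24.9,0],9.5],[[-2,-4,3],[0,24.9,0],9.5]]'
python3 - <<'E'
from h import *
s=env.read_state(); print(s["position"],R.from_quat(s["ee_rot"]).as_matrix().round(3).tolist())
f=grab('wrist',name='w5')
for c,z,r in (((.546,.027),.104,.025),((.546,.027),.104,.0115),((.546,.027),.102,.006),((.546,.027),.112,.025),((.586,-.2208),.008,.032)):
    for p2 in (15,8):
        k,o=circ(f,c,z,r,.05,.00033,p2); print(z,r,k)
cv2.imwrite("pics/o5.png",np.hstack([ortho(f,(.546,.027),.104,.055,.0003)[:366],cv2.resize(ortho(f,(.58,-.22),.008,.05,.0003),(366,366))])[:,:,::-1])
E
```

```text
t: 18.73
position: [0.54, 0.0257, 0.1084]
ee_rot: [-0.053, 0.975, 0.011, 0.216]
contact_force: [-0.3, -0.6, 2.1]
grip_width: 0.0498
finger_force: 29.9
t: 19.73
position: [0.4793, 0.0197, 0.2698]
ee_rot: [-0.053, 0.975, 0.011, 0.216]
contact_force: [-0.2, 1.0, -0.3]
grip_width: 0.0898
finger_force: 0.0
t: 20.23
position: [0.4604, -0.0204, 0.2977]
ee_rot: [-0.049, 0.999, 0.022, 0.0]
contact_force: [-0.4, 0.0, -0.4]
grip_width: 0.0949
finger_force: 0.0
[ 0.46043406 -0.02038925  0.29770817] [[-0.995, -0.098, -0.002], [-0.098, 0.994, 0.044], [-0.002, 0.044, -0.999]]
0.104 0.025 [0.54567504 0.024365   0.024486  ]
0.104 0.025 [0.546005 0.024695 0.024849]
0.104 0.0115 [0.546665 0.025025 0.011286]
0.104 0.0115 [0.546665 0.025025 0.011286]
0.102 0.006 None
0.102 0.006 [0.508385 0.051425 0.005973]
0.112 0.025 [0.54303503 0.023045   0.024849  ]
0.112 0.025 [0.542705 0.023375 0.024453]
0.008 0.032 [ 0.58765495 -0.220135    0.031416  ]
0.008 0.032 [ 0.58765495 -0.220135    0.031416  ]
```

View pics/o5.png

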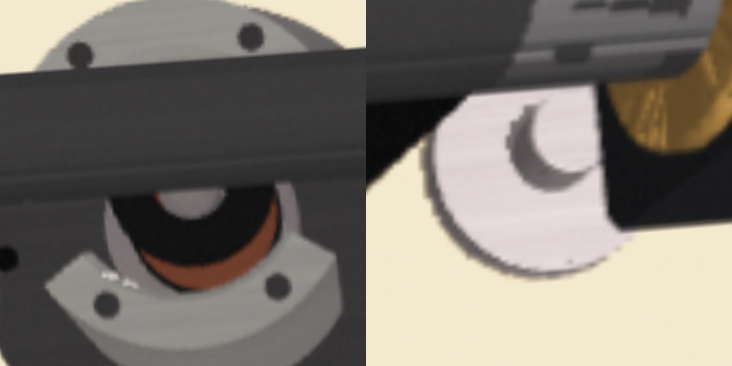

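The coil is on the core, its bore around the core top at about (190,200) in the left panel, 2 mm off centre, which the clearance allows. On the right is the cover with its boss. Next I straighten the tool and fetch the cover.

```bash
python3 -m crank '[[[3.5,-5,-2],[-2.5,0,0],9.5],[[7,-10,-4],[-2.5,0,0],9.5],[[10,-15,-6],[-2.5,0,0],9],[[12.6,-19,-9],[-2.5,0,0],8],[[12.6,-20,-12],[-2.5,0,0],7],[[12.6,-20,-15],[-2.5,0,0],6],[[12.6,-20,-15],[-2.5,0,0],6],[[12.6,-20,-15],[-2.5,0,0],6]]'
python3 - <<'E'
from h import *
f=grab('wrist',name='w6'); s=env.read_state();print(s["position"])
k,o=circ(f,(.5865,-.2207),.008,.032,.05,.00033,8);print(k)
k,o=circ(f,(.5865,-.2207),.022,.011,.02,.0002,8);print(k)
E
```

```text
t: 21.28
position: [0.5861, -0.2201, 0.1495]
ee_rot: [-0.05, 0.999, -0.0, -0.0]
contact_force: [-0.8, -0.5, -0.4]
grip_width: 0.0604
finger_force: 0.0
[ 0.58629859 -0.22012841  0.14981929]
[ 0.589145 -0.221025  0.032142]
[ 0.58580005 -0.2208      0.01062   ]
```

```bash
python3 -m crank '[[[0.1,-0.05,-5],[0,0,0],5],[[0.1,-0.05,-9],[0,0,0],5],[[0.1,-0.05,-11],[0,0,0],5],[[0.1,-0.05,-11.7],[0,0,0],5],[[0.1,-0.05,-11.7],[0,0,0],5]]'
python3 -m crank '[[[0,0,0],[0,0,0],1.5],[[0,0,0],[0,0,0],1.5],[[0,0,0],[0,0,0],1.5],[[0,0,0],[0,0,0],1.5],[[0,0,0],[0,0,0],1.5]]'
python3 -m crank '[[[0,0,3],[0,0,0],1.5],[[0,0,8],[0,0,0],1.5],[[0,0,13],[0,0,0],1.5],[[0,0,17],[0,0,0],1.5],[[0,0,17],[0,0,0],1.5],[[0,0,17],[0,0,0],1.5]]'
python3 - <<'E'
from h import *
f=grab('wrist',name='w7'); p=env.read_state()["position"]; print(p)
for h in (8,5):
    k,o=circ(f,p[:2],p[2]-.032+.008,.032,.06,.0004,h); print(k)
E
```

```text
t: 21.95
position: [0.5874, -0.2209, 0.0321]
ee_rot: [-0.049, 0.999, -0.0, -0.0]
contact_force: [0.4, -0.9, 0.5]
grip_width: 0.0499
finger_force: 0.0
t: 22.58
position: [0.5869, -0.2207, 0.0315]
ee_rot: [-0.049, 0.999, 0.0, -0.001]
contact_force: [-1.9, 1.1, 4.7]
grip_width: 0.0204
finger_force: 30.0
t: 23.32
position: [0.5863, -0.2205, 0.1999]
ee_rot: [-0.049, 0.999, 0.001, -0.002]
contact_force: [-0.6, -0.5, -2.2]
grip_width: 0.02
finger_force: 30.0
[ 0.58623036 -0.22048346  0.19945005]
[ 0.58763037 -0.22148346  0.03256   ]
[ 0.58763037 -0.22148346  0.03256   ]
```

```bash
python3 -m crank '[[[-0.9,5.5,0],[0,0,0],1.5],[[-1.8,11,0],[0,0,0],1.5],[[-2.7,16.5,0],[0,0,0],1.5],[[-3.6,21.5,0],[0,0,0],1.5],[[-4,24.2,0],[0,0,0],1.5],[[-4.1,24.8,0],[0,0,0],1.5],[[-4.1,24.8,0],[0,0,0],1.5],[[-4.1,24.8,0],[0,0,0],1.5]]'
python3 -m crank '[[[0,0,-2],[0,0,0],1.5],[[0,0,-3.5],[0,0,0],1.5],[[0,0,-4.5],[0,0,0],1.5],[[0,0,-5.2],[0,0,0],1.5],[[0,0,-5.6],[0,0,0],1.5],[[0,0,-5.9],[0,0,0],1.5],[[0,0,-5.9],[0,0,0],1.5]]'
```

```text
t: 24.38
position: [0.546, 0.0263, 0.2007]
ee_rot: [-0.049, 0.999, 0.0, -0.001]
contact_force: [0.3, 0.7, -3.3]
grip_width: 0.0203
finger_force: 30.0
t: 25.25
position: [0.5459, 0.0273, 0.1422]
ee_rot: [-0.049, 0.999, 0.0, -0.001]
contact_force: [-1.3, 0.0, -2.6]
grip_width: 0.0199
finger_force: 30.0
```

```bash
python3 -m crank '[[[-0.05,0,-0.2],[0,0,0],1.5],[[-0.05,0,-0.4],[0,0,0],1.5],[[-0.05,0,-0.6],[0,0,0],1.5],[[-0.05,0,-0.6],[0,0,0],1.5]]'
```

```text
t: 25.75
position: [0.5453, 0.0273, 0.136]
ee_rot: [-0.049, 0.999, 0.0, -0.001]
contact_force: [-0.4, 0.4, -3.2]
grip_width: 0.0199
finger_force: 30.0
```

No contact yet, and the expected seat is a TCP height of about 0.1355. I go down a little more, then release and check.

```bash
python3 -m crank '[[[0,0,-0.1],[0,0,0],1.5],[[0,0,-0.2],[0,0,0],1.5],[[0,0,-0.2],[0,0,0],1.5]]'; python3 -m crank '[[[0,0,0],[0,0,0],3],[[0,0,0],[0,0,0],4],[[0,0,0],[0,0,0],4],[[0,0,4],[0,0,0],4],[[0,0,9],[0,0,0],4],[[0,0,14],[0,0,0],5],[[-3,5,17],[0,0,0],6],[[-4,8,18],[0,0,0],6]]'
python3 -m crank '[[[0,0,0],[0,0,0],6],[[0,0,0],[0,0,0],6],[[0,0,0],[0,0,0],6]]'
python3 - <<'E'
from h import *
f=grab('wrist',name='w8'); s=grab('side',name='s8'); print(env.read_state()["position"])
for z,r in ((.112,.032),(.126,.011)):
    for h in (12,8): k,o=circ(f,(.546,.027),z,r,.05,.00033,h); print(z,k)
a=cv2.resize(ortho(f,(.546,.027),.112,.06,.0003),(400,400)); c=w2px(s,[.546,.027,.11]).astype(int)
b=cv2.resize(s["image"][c[1]-40:c[1]+40,c[0]-40:c[0]+40],(400,400),interpolation=cv2.INTER_CUBIC)
cv2.imwrite("pics/fin.png",np.hstack([a,b])[:,:,::-1])
E
```

```text
t: 26.12
position: [0.5455, 0.0272, 0.1354]
ee_rot: [-0.049, 0.999, 0.0, -0.0]
contact_force: [-4.2, -0.2, 12.0]
grip_width: 0.0201
finger_force: 30.0
t: 27.12
position: [0.5045, 0.1083, 0.3159]
ee_rot: [-0.049, 0.999, 0.0, 0.0]
contact_force: [0.5, -0.5, -0.3]
grip_width: 0.0588
finger_force: 0.0
t: 27.5
position: [0.5056, 0.1065, 0.3135]
ee_rot: [-0.049, 0.999, 0.0, -0.002]
contact_force: [-0.6, -0.6, -0.5]
grip_width: 0.0601
finger_force: 0.0
[0.50558085 0.10654621 0.31361782]
0.112 [0.547325 0.027005 0.032142]
0.112 [0.547325 0.027005 0.032142]
0.126 [0.543365 0.029315 0.010626]
0.126 [0.543365 0.029315 0.010626]
```

Contact came at a TCP height of 0.1354 against 0.1355 expected. The disc fit at cheek height gives radius 32.1 mm, 1.3 mm from the nest centre. The arm is clear, so I hand in.

```bash
python3 -c "
from cell import env
print(env.finish_job())"
```

```text
the job is handed in; nothing more can be done
None
```

I handed the job in at about 27.6 s: core plate, coil and cover disc are stacked in the nest, and my measurements put all three within tolerance, but no verdict came back and I did not view a picture after placing the cover.

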